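Sort donated china into the divided display trays of a second-hand shop

TASK

Four pieces of donated white china stand loose on the shop counter: two egg cups, a salt shaker and a candle holder. Put each one, upright, into a free bay of the display tray that already holds a piece of its own kind, one piece to a bay. It is china, so set each piece down rather than dropping it, tip none over, and leave the pieces already in the trays standing in theirs.

Things in the scene. Friction and masses are not known exactly. Their poses are not given: they have to be found in the camera images.
- egg_cup_1: white china egg cup, 62 mm tall: open round bowl 48 mm across with upright sides from 36 mm up to the rim at 62 mm, slim stem, round foot 40 mm across. Origin: centre of the foot's underside, own z up. Loose on the counter at the start; about 70 g. The two loose egg cups are alike.
- egg_cup_2: white china egg cup, 62 mm tall: open round bowl 48 mm across with upright sides from 36 mm up to the rim at 62 mm, slim stem, round foot 40 mm across. Origin: centre of the foot's underside, own z up. Loose on the counter at the start; about 70 g. The two loose egg cups are alike.
- salt_shaker: white china salt shaker, 80 mm tall: closed cylinder 42 mm across with straight sides up to 60 mm, domed top with a ring of small dark holes. Origin: centre of its underside, own z up. Loose on the counter at the start; about 110 g.
- candle_holder: white china candle holder, 90 mm tall: round dish foot 52 mm across and 10 mm high, slim stem about 19 mm across with a knop, and at the top, from 65 to 90 mm, a round candle socket 31 to 33 mm across. Origin: centre of the foot's underside, own z up. Loose on the counter at the start; about 140 g.
- tray_egg: divided display tray of pale plywood, fixed to the counter, 78 mm (own x) by 224 mm (own y), three square bays of 68 x 68 mm in a row along its own y, bay centres at y = -73, 0 and +73 mm; walls and dividers 5 mm thick, their tops 25 mm above the counter; bay floors 5 mm above the counter. Origin: centre of its underside. The three trays are alike and their places change; this is the one that already holds the egg cup.
- tray_shaker: divided display tray of pale plywood, fixed to the counter, 78 mm (own x) by 224 mm (own y), three square bays of 68 x 68 mm in a row along its own y, bay centres at y = -73, 0 and +73 mm; walls and dividers 5 mm thick, their tops 25 mm above the counter; bay floors 5 mm above the counter. Origin: centre of its underside. The three trays are alike and their places change; this is the one that already holds the salt shaker.
- tray_candle: divided display tray of pale plywood, fixed to the counter, 78 mm (own x) by 224 mm (own y), three square bays of 68 x 68 mm in a row along its own y, bay centres at y = -73, 0 and +73 mm; walls and dividers 5 mm thick, their tops 25 mm above the counter; bay floors 5 mm above the counter. Origin: centre of its underside. The three trays are alike and their places change; this is the one that already holds the candle holder.
- stock_egg_cup: The egg cup already in a tray: white china egg cup, 62 mm tall: open round bowl 48 mm across with upright sides from 36 mm up to the rim at 62 mm, slim stem, round foot 40 mm across. Origin: centre of the foot's underside, own z up. Stands loose in one of the bays of its tray from the start and stays there; about 70 g.
- stock_shaker: The salt shaker already in a tray: white china salt shaker, 80 mm tall: closed cylinder 42 mm across with straight sides up to 60 mm, domed top with a ring of small dark holes. Origin: centre of its underside, own z up. Stands loose in one of the bays of its tray from the start and stays there; about 110 g.
- stock_candle_holder: The candle holder already in a tray: white china candle holder, 90 mm tall: round dish foot 52 mm across and 10 mm high, slim stem about 19 mm across with a knop, and at the top, from 65 to 90 mm, a round candle socket 31 to 33 mm across. Origin: centre of the foot's underside, own z up. Stands loose in one of the bays of its tray from the start and stays there; about 140 g.
Things that resemble listed ones, but are neither listed nor needed, are in the scene too. What is shaped like the stock_candle_holder but blue is not meant.

How it is judged:
At the end, for the whole second after the job is handed in: All seven pieces stand in the tray of their kind: origin within 34 mm of the tray's centre line, 107 mm of its middle and 1 to 9 mm above its underside (on a bay floor), upright within 0.1 rad, released and slower than 0.02 m/s (x of egg_cup_1 in the frame of tray_egg between -0.034 and 0.034 m and y of egg_cup_1 in the frame of tray_egg between -0.107 and 0.107 m and z of egg_cup_1 in the frame of tray_egg between 0.001 and 0.009 m and angle between each of egg_cup_1, egg_cup_2, salt_shaker, candle_holder, stock_egg_cup, stock_shaker, stock_candle_holder's own z axis and vertical below 0.1 rad and linear speed of each of egg_cup_1, egg_cup_2, salt_shaker, candle_holder, stock_egg_cup, stock_shaker, stock_candle_holder below 0.02 m/s and contact force between the fingers and egg_cup_1 below 0.1 N and x of egg_cup_2 in the frame of tray_egg between -0.034 and 0.034 m and y of egg_cup_2 in the frame of tray_egg between -0.107 and 0.107 m and z of egg_cup_2 in the frame of tray_egg between 0.001 and 0.009 m and contact force between the fingers and egg_cup_2 below 0.1 N and x of salt_shaker in the frame of tray_shaker between -0.034 and 0.034 m and y of salt_shaker in the frame of tray_shaker between -0.107 and 0.107 m and z of salt_shaker in the frame of tray_shaker between 0.001 and 0.009 m and contact force between the fingers and salt_shaker below 0.1 N and x of candle_holder in the frame of tray_candle between -0.034 and 0.034 m and y of candle_holder in the frame of tray_candle between -0.107 and 0.107 m and z of candle_holder in the frame of tray_candle between 0.001 and 0.009 m and contact force between the fingers and candle_holder below 0.1 N and x of stock_egg_cup in the frame of tray_egg between -0.034 and 0.034 m and y of stock_egg_cup in the frame of tray_egg between -0.107 and 0.107 m and z of stock_egg_cup in the frame of tray_egg between 0.001 and 0.009 m and contact force between the fingers and stock_egg_cup below 0.1 N and x of stock_shaker in the frame of tray_shaker between -0.034 and 0.034 m and y of stock_shaker in the frame of tray_shaker between -0.107 and 0.107 m and z of stock_shaker in the frame of tray_shaker between 0.001 and 0.009 m and contact force between the fingers and stock_shaker below 0.1 N and x of stock_candle_holder in the frame of tray_candle between -0.034 and 0.034 m and y of stock_candle_holder in the frame of tray_candle between -0.107 and 0.107 m and z of stock_candle_holder in the frame of tray_candle between 0.001 and 0.009 m and contact force between the fingers and stock_candle_holder below 0.1 N); the robot touches nothing.
It fails at once if a piece of china is tipped over (leans more than 0.7 rad) (angle between any of egg_cup_1, egg_cup_2, salt_shaker, candle_holder, stock_egg_cup, stock_shaker, stock_candle_holder's own z axis and vertical above 0.7 rad).
It fails at once if a piece of china is dropped or flung: it moves faster than 0.7 m/s (a free fall of about 25 mm) while the fingers do not touch it ((linear speed of egg_cup_1 above 0.7 m/s and contact force between the fingers and egg_cup_1 below 0.05 N) or (linear speed of egg_cup_2 above 0.7 m/s and contact force between the fingers and egg_cup_2 below 0.05 N) or (linear speed of salt_shaker above 0.7 m/s and contact force between the fingers and salt_shaker below 0.05 N) or (linear speed of candle_holder above 0.7 m/s and contact force between the fingers and candle_holder below 0.05 N) or (linear speed of stock_egg_cup above 0.7 m/s and contact force between the fingers and stock_egg_cup below 0.05 N) or (linear speed of stock_shaker above 0.7 m/s and contact force between the fingers and stock_shaker below 0.05 N) or (linear speed of stock_candle_holder above 0.7 m/s and contact force between the fingers and stock_candle_holder below 0.05 N)).
It also fails if it takes over 112 s, if anything falls off the work surface, if the arm or the gripper's body presses on something with over 40 N, if the wrist force passes 120 N, or if a joint passes its speed limit or range.

ROBOT

A 6-joint arm with a two-finger parallel gripper is mounted at the origin on the work surface. World frame = base frame: x ahead of the robot, y to its left, z up, the work surface at z = 0. Lengths are in m, angles in rad, forces in N, time in s.
With the tool pointing down it reaches from about 0.425 to 1.125 m from the base axis. Payload 14.9 kg.
Tool frame: the origin (TCP) lies midway between the tips of the shut fingers; the grasp point (between the pads) lies 19 mm behind it (ctrl.pinch_z is the distance from the TCP to the grasp point, in m); z points along the fingers, y is the line along which they close (so a half turn about z gives the same grasp; the last joint's range is limited). The gripper opens to 91 mm and grips with 3 to 60 N. Pads are 32 mm wide; open, the fingers measure 118 mm over their backs; the gripper's body (76 mm by 178 mm) begins 60 mm behind the grasp point.
Start: joints at [-1.154, 0.379, 1.734, -0, 1.028, -0.033], TCP at [0.304, -0.63, 0.214] pointing down, gripper open.
Joint ranges: [-2.77, 2.77], [-0.74, 2.19], [0, 2.66], [-1.06, 4.2], [0.31, 2.87], [-3.08, 3.08]. Speed limits (rad/s): [1.89, 1.89, 2.39, 3.14, 3.14, 3.14].

INTERFACE

Orientations are given as a rotation vector (axis times angle).
In Python, from station import ctrl, vision gives the robot as it stands. Calls block until the motion is done:
- ctrl.move_to(position, orientation): joint-space move of the TCP to a pose.
- ctrl.line_to(position, speed=0.15, frame=None, f_stop=None): straight line of the TCP; frame=None keeps the orientation; speed is the mean speed in m/s. With f_stop (N) it stops when the force on the tool has changed by that much, and returns True; else False.
- ctrl.movej(angles): joint-space move.
- ctrl.open_gripper() and ctrl.clamp(): open the fingers fully, or close them until they stop; the grip force is fixed at half the most.
- ctrl.hold(seconds).
- ctrl.inverse_kinematics(position, orientation): joint angles nearest the present ones, or None.
- ctrl.get_obs(): the state.
- vision.camera(name): name is "side" or "top"; returns (picture, depth): 480x640x3 uint8, blue, green, red; 480x640 float32, m along the optical axis (not along the pixel's ray), 0 where there is no reading.
- vision.camera_params(name): a dict with "camera_matrix" (3x3 intrinsics, pixels), "origin" and "rotation" of the camera in the world. Camera axes: x right, y up, looking along -z (the intrinsics and any distortion apply to the point x, -y, -z); pixel columns grow to the right and rows downward; lengths in m; the calibration is good to about 2 mm. A picture is of the moment at which its call begins. camera_params takes no time and is no camera call.
A pose or a line that the arm cannot do raises ctrl.Unreachable and nothing moves.
- ctrl.finish_job(): hands the job in; it is judged then, once.
The state is a dict: "t": time; "qpos": joint angles; "joint_vel": joint speeds; "joint_torque": joint torques, N m; "position": TCP position; "ee_rot": TCP orientation; "wrist_force": force on the tool from outside, world axes, zero at the start; "wrist_torque": the same for the moment, N m; "gripper_width": opening from 0.0 (shut) to 1.0 (fully open); "gripper_force": force on a finger pad.
Only numpy, scipy, OpenCV 4.12 (cv2) and the standard library are available. Lean on these libraries where they do the work, as an engineer would, in place of code of your own. Each camera call takes 0.05 s, during which the arm holds its last target. There are 200 camera calls.

## Working session

There is one attempt and no reset: what is moved stays moved. The work goes in short steps, each a Python script; the robot and the scene stay as the last script left them, time stands still between calls to the robot, and variables do not carry over. Pictures are saved under pics/ and viewed, at most 14 in all, crops included, and the job is handed in when it is done.

```bash
mkdir -p pics; ls
python3 - <<'E'
from station import ctrl, vision
import cv2,numpy as np
for n in("top","side"):
    p,d=vision.camera(n); cv2.imwrite(f"pics/{n}0.png",p); np.save(f"pics/{n}0.npy",d)
    c=vision.camera_params(n); print(n,c)
o=ctrl.get_obs(); print(o['t'],o['ee_rot'],ctrl.pinch_z,o['position'])
E
```

```text
pics
top {'camera_matrix': array([[569.65207225,   0.        , 322.2461367 ],
       [  0.        , 569.65207225, 239.16366179],
       [  0.        ,   0.        ,   1.        ]]), 'origin': array([0.41446055, 0.00258754, 1.21785219]), 'rotation': array([ 0.05556723, -0.03902315, -1.59558051])}
side {'camera_matrix': array([[583.08810706,   0.        , 316.43768084],
       [  0.        , 583.08810706, 229.23729872],
       [  0.        ,   0.        ,   1.        ]]), 'origin': array([0.15307217, 0.89112049, 0.81390597]), 'rotation': array([ 0.21834523, -1.21089017, -2.56037482])}
0.1 [-3.06157424e+00 -7.00533459e-01  3.03919877e-04] 0.0188 [ 0.3042161  -0.6300716   0.21338372]
```

View pics/top0.png

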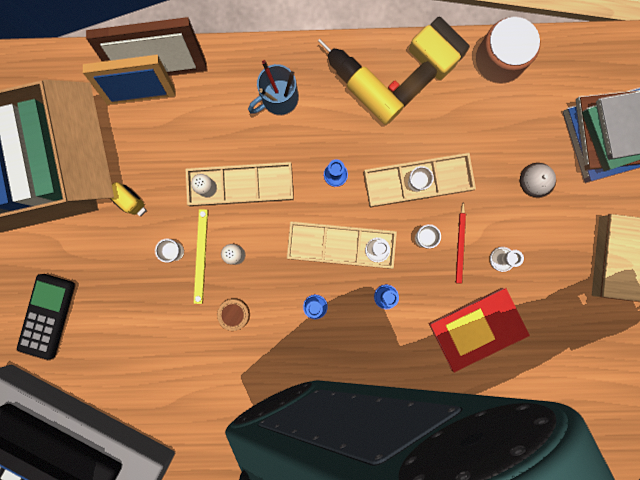

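View pics/side0.png

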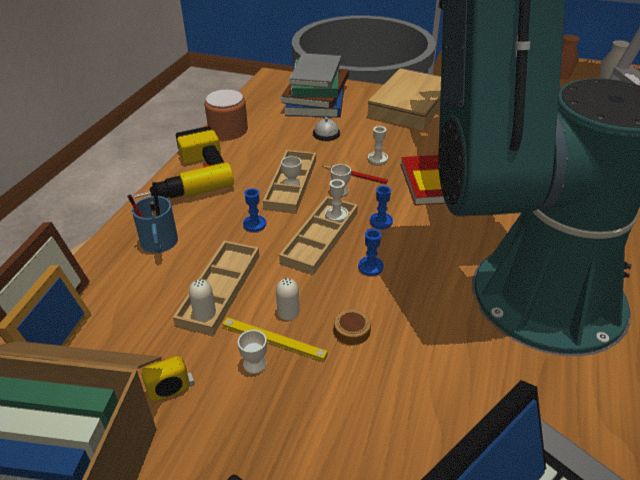

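The top view shows the shaker tray at upper left (240,184) with its stock in the left bay. The egg tray is at upper right (419,180) with the cup in its middle bay, and the candle tray is at the centre (342,245) with the holder in its right bay. The loose pieces are egg cups at (169,250) and (428,236), the shaker at (232,254) and the candle holder at (507,259). The side view agrees and shows blue decoys near the candle tray.

```bash
cat > h.py <<'E'
from station import ctrl, vision
import cv2, numpy as np
from scipy.spatial.transform import Rotation as R
def cloud(name, d):
    """world xyz of every pixel"""
    c=vision.camera_params(name); K=c['camera_matrix']
    v,u=np.mgrid[:480,:640]
    P=np.stack([(u-K[0,2])/K[0,0]*d,-(v-K[1,2])/K[1,1]*d,-d],-1)
    P=P@R.from_rotvec(c['rotation']).as_matrix().T+c['origin']
    P[d<=0]=np.nan
    return P
def near(P,u,v,r,z0,z1):
    q=P[v-r:v+r+1,u-r:u+r+1].reshape(-1,3)
    return q[(q[:,2]>z0)&(q[:,2]<z1)]
E
cat > m.py <<'E'
from h import *
P=cloud("top",np.load("pics/top0.npy"))
for n,u,v,z0,z1 in [("egg1",169,250,.05,.07),("egg2",428,236,.05,.07),("shk",232,254,.05,.09),("cdl",513,258,.08,.1),("s_egg",420,179,.055,.075),("s_shk",203,184,.055,.095),("s_cdl",378,248,.08,.1)]:
    q=near(P,u,v,16,z0,z1); (c,r)=cv2.minEnclosingCircle(q[:,:2].astype(np.float32))
    print(n,len(q),np.round(c,4),round(r,4),'zmax',q[:,2].max().round(4))
for n,u,v in [("t_shk",240,184),("t_egg",419,180),("t_cdl",342,245)]:
    q=near(P,u,v,62,.017,.03)
    # drop strays: keep main blob around the centre
    c=P[v,u]; q=q[np.linalg.norm(q[:,:2]-c[:2],axis=1)<.125]
    print(n,len(q),np.nanmedian(q[:,2]),[np.round(x,3) for x in cv2.minAreaRect(q[:,:2].astype(np.float32)) ])
print([np.round(P[v,u],3) for u,v in [(250,230),(300,200),(450,200)]])
E
python3 m.py
python3 - <<'E'
import cv2
i=cv2.imread("pics/top0.png")[140:290,140:540]
cv2.imwrite("pics/crop0.png",cv2.resize(i,None,fx=2,fy=2,interpolation=2))
E
```

```text
egg1 167 [0.4688 0.3314] 0.0248 zmax 0.0663
egg2 145 [ 0.4846 -0.2024] 0.0245 zmax 0.0668
shk 338 [0.4585 0.2002] 0.0209 zmax 0.0846
cdl 155 [ 0.4342 -0.3653] 0.0174 zmax 0.0958
s_egg 163 [ 0.6036 -0.191 ] 0.0244 zmax 0.0731
s_shk 344 [0.603  0.2577] 0.0212 zmax 0.0911
s_cdl 161 [ 0.4617 -0.1019] 0.0164 zmax 0.0996
t_shk 0 nan [array([0., 0.]), array([0., 0.]), np.float64(0.0)]
t_egg 985 0.024920499671133856 [array([ 0.564, -0.201]), array([0.166, 0.225]), np.float64(7.749)]
t_cdl 977 0.024662676760110358 [array([ 0.513, -0.03 ]), array([0.224, 0.157]), np.float64(83.164)]
[array([ 0.512,  0.169, -0.002]), array([0.573, 0.06 , 0.003]), array([ 0.565, -0.262, -0.003])]
  return np.nanmean(a, axis, out=out, keepdims=keepdims)
```

View pics/crop0.png

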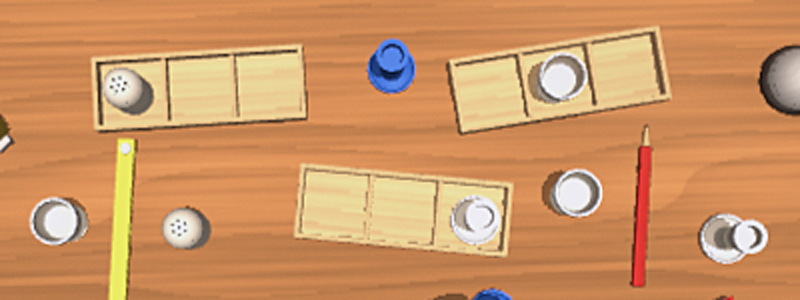

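The crop gives tray corners to about half a pixel. I'll pass the picked corners through the calibration at z = 25 mm and compute the bay centres.

```bash
cat >> h.py <<'E'
def unproj(name,uv,z):
    c=vision.camera_params(name); K=c['camera_matrix']; uv=np.asarray(uv,float)
    r=np.c_[(uv[:,0]-K[0,2])/K[0,0],-(uv[:,1]-K[1,2])/K[1,1],-np.ones(len(uv))]@R.from_rotvec(c['rotation']).as_matrix().T
    return (c['origin']+r*((z-c['origin'][2])/r[:,2])[:,None])[:,:2]
CORN={'shk':[(92,58),(302,44),(306,118),(98,131)],'egg':[(447,64),(658,27),(671,99),(460,132)],'cdl':[(302,164),(513,183),(508,256),(294,238)]}
def tray(n):
    """centre, unit vector along own y (pointing image-left), closing angle = own x"""
    q=unproj("top",np.array(CORN[n])/2+140,.025)
    y=(q[0]+q[3]-q[1]-q[2]); L=np.linalg.norm(y)/2; y/=np.linalg.norm(y)
    return q.mean(0),y,L,np.linalg.norm(q[0]+q[1]-q[2]-q[3])/2
def ori(a):
    """tool down, closing line at world angle a; of the two half turns, the one nearer in joint 6"""
    y=np.array([np.cos(a),np.sin(a),0]); z=np.array([0,0,-1.])
    return R.from_matrix(np.c_[np.cross(y,z),y,z]).as_rotvec()
def best(p,a):
    q0=np.array(ctrl.get_obs()['qpos']); c=[]
    for k in (0,np.pi):
        q=ctrl.inverse_kinematics(p,ori(a+k))
        if q is not None: c.append((abs(np.array(q)-q0).max(),k,q))
    c.sort(key=lambda t:t[0]); return ori(a+c[0][1]),c[0][2]
def pick_place(src,a1,dst,a2,h,zc=.22):
    """h: grasp height above the piece's underside"""
    t=h-ctrl.pinch_z
    o,_=best([*src,zc],a1); ctrl.move_to([*src,zc],o)
    ctrl.line_to([*src,t],speed=.12); ctrl.clamp()
    s=ctrl.get_obs(); print('grip',s['gripper_width'],s['gripper_force'],s['position'],s['t'])
    ctrl.line_to([*src,zc],speed=.12)
    o,_=best([*dst,zc],a2); ctrl.move_to([*dst,zc],o)
    print('carry',ctrl.get_obs()['gripper_width'])
    ctrl.line_to([*dst,t+.020],speed=.12)
    hit=ctrl.line_to([*dst,t+.001],speed=.02,f_stop=4)
    s=ctrl.get_obs(); print('down',hit,s['position'],s['position'][2]-t,s['wrist_force'])
    ctrl.open_gripper(); ctrl.line_to([*dst,zc],speed=.15); print('t',ctrl.get_obs()['t'])
E
python3 - <<'E'
from h import *
for n in CORN:
    c,y,L,W=tray(n); print(n,c.round(4),y.round(3),L.round(4),W.round(4),[(c+k*.073*y).round(4) for k in(1,0,-1)])
    a=np.arctan2(y[1],y[0])-np.pi/2
    for k in(1,0,-1): print(np.round(best([*(c+k*.073*y),.06],a)[1],2))
E
```

```text
shk [0.6079 0.1857] [-0.038  0.999] 0.2216 0.0785 [array([0.6051, 0.2586]), array([0.6079, 0.1857]), array([0.6107, 0.1127])]
[0.37 0.52 1.87 0.   0.76 0.33]
[0.26 0.49 1.91 0.   0.74 0.22]
[0.15 0.47 1.94 0.   0.72 0.11]
egg [ 0.6054 -0.1937] [-0.139  0.99 ] 0.2253 0.0755 [array([ 0.5953, -0.1214]), array([ 0.6054, -0.1937]), array([ 0.6155, -0.266 ])]
[-0.24  0.46  1.97 -0.    0.71 -0.38]
[-0.35  0.49  1.91 -0.    0.74 -0.49]
[-0.44  0.53  1.84 -0.    0.77 -0.58]
cdl [ 0.4728 -0.027 ] [0.112 0.994] 0.2234 0.0774 [array([0.481 , 0.0456]), array([ 0.4728, -0.027 ]), array([ 0.4646, -0.0995])]
[0.05 0.3  2.22 0.   0.62 0.16]
[-0.11  0.29  2.23  0.    0.62  0.01]
[-0.26  0.29  2.23  0.    0.62 -0.15]
```

Run:
```python
from h import *
c,y,_,_=tray('egg'); a=np.arctan2(y[1],y[0])-np.pi/2
pick_place([.4846,-.2024],0.,c+.073*y,a,.050)
ctrl.move_to([.5,-.45,.22],ori(0)) if False else None
p,d=vision.camera("side"); cv2.imwrite("pics/s1.png",p[120:360,160:480].repeat(2,0).repeat(2,1))
```

```text
grip 0.5120324241312468 29.999957978725433 [ 0.4846157  -0.20238929  0.03117997] 4.275
carry 0.5071267565276882
down True [ 0.59540294 -0.121403    0.0360516 ] 0.004851601901309111 [-0.27360985  0.39397036  4.82354344]
t 11.0833
```

View pics/s1.png

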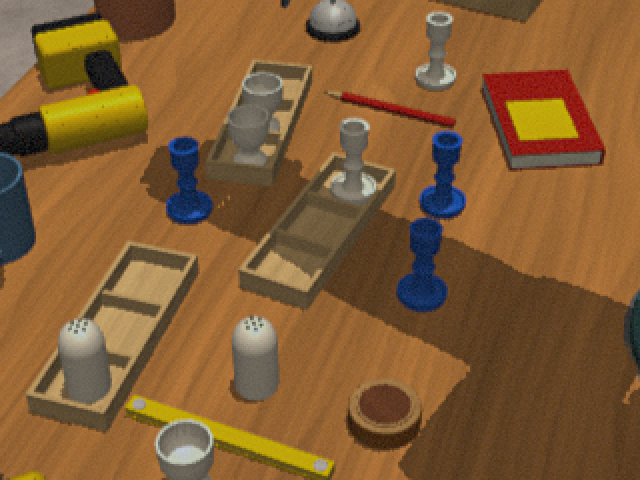

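Egg cup 2 stands upright in the left bay of the egg tray (crop 250,135), and the stock pieces are undisturbed. Next is the candle holder, then the shaker, then egg cup 1.

Run:
```python
from h import *
def go(n,src,k,h):
    c,y,_,_=tray(n); pick_place(src,0.,c+k*.073*y,np.arctan2(y[1],y[0])-np.pi/2,h)
go('cdl',[.4342,-.3653],1,.078)
go('shk',[.4585,.2002],-1,.045)
p,d=vision.camera("side"); cv2.imwrite("pics/s2.png",p[120:360,160:480].repeat(2,0).repeat(2,1))
```

```text
grip 0.3303983587836052 29.999728202819824 [ 0.43418783 -0.36526516  0.05914783] 14.7
carry 0.3336534850827647
down True [0.4811694  0.04557259 0.06393793] 0.004737932462948541 [ 1.00293043 -0.61744883  2.92877054]
t 21.975
grip 0.45574343860012523 29.999762177467346 [0.45861082 0.20021271 0.02623846] 25.225
carry 0.4579462510655822
down True [0.6105569  0.11272252 0.03109708] 0.004897082421677315 [-1.69909387 -0.56797187  7.21129261]
t 32.3417
```

View pics/s2.png

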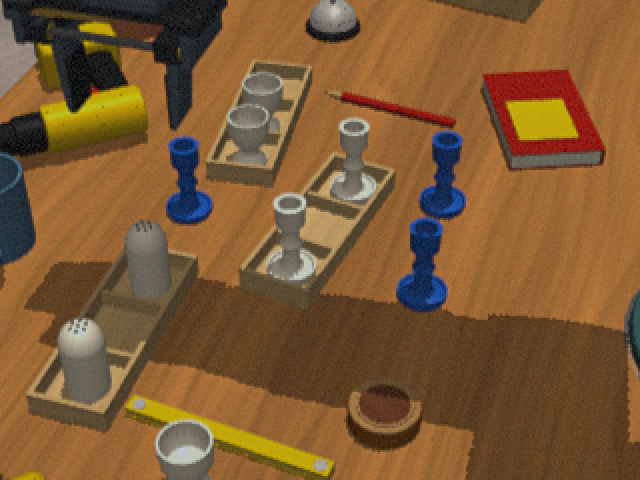

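The candle holder (crop 290,235) and the shaker (148,260) stand upright in their own trays. Egg cup 1 is the last piece, then I'll retreat and check.

Run:
```python
from h import *
c,y,_,_=tray('egg'); pick_place([.4688,.3314],0.,c-.073*y,np.arctan2(y[1],y[0])-np.pi/2,.050)
ctrl.line_to([.5,-.45,.25])
ctrl.movej([-1.154,0.379,1.734,0,1.028,-0.033])
p,d=vision.camera("top"); a=cv2.resize(p[140:290,140:540],None,fx=2,fy=2)
p,d=vision.camera("side"); b=cv2.resize(p[140:330,140:480],None,fx=1.5,fy=1.5)
o=np.zeros((590,800,3),np.uint8); o[:300]=a; o[305:590,:510]=b; cv2.imwrite("pics/s3.png",o)
```

```text
grip 0.5076039137167856 29.999985694885254 [0.46884185 0.33144127 0.03122218] 35.8833
carry 0.5099249562443464
down True [ 0.61553903 -0.26596035  0.03608513] 0.004885133143791968 [-0.17009968  0.91314723  6.67474674]
t 44.2833
```

View pics/s3.png

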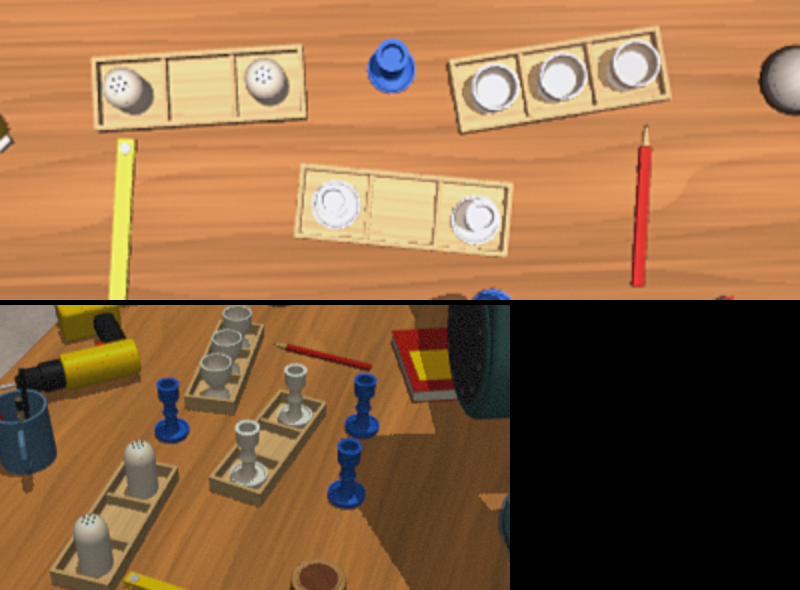

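All seven pieces stand upright in the bays of their own trays: the three egg cups at (495,88), (560,77) and (635,65), the shakers at (123,88) and (266,80), and the candle holders at (335,203) and (477,218). The arm is clear of them.

```bash
python3 -c "
from station import ctrl
ctrl.hold(.3); print(ctrl.finish_job())"
```

```text
the job is handed in; nothing more can be done
None
```

The two egg cups, the salt shaker and the candle holder each stand upright in a free bay of their own kind's tray, the pieces already there are undisturbed in the final pictures, and the job was handed in at roughly 50 s of the 112 s allowed; no verdict came back.

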